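Set out the reagent bottles in their colour-coded spill trays

TASK

Set out the reagents for the next chemistry practical: stand the red, blue, yellow and green capped bottles each in the spill tray of its own colour, flat on the tray's floor; one of the four is still packed among black-capped spares in the stock crate. Keep the bottles upright and set them down rather than dropping them, and leave the mortar where it is.

Things in the scene. Friction and masses are not known exactly. Their poses are not given: they have to be found in the camera images.
- bottle_red: loose round white reagent bottle, red cap, red label band, 132 mm high, 60 mm diameter up to 78 mm, shoulder down to 28 mm diameter at 94 mm, then a neck. Grip its cap from above: 29 mm diameter, from 106 to 132 mm height (31.6 mm ring just below). 0.16 to 0.35 kg. Origin: centre of underside, z up. Three coloured bottles start on the bench, one in the crate; which one varies
- bottle_blue: loose round white reagent bottle, blue cap, blue label band, 132 mm high, 60 mm diameter up to 78 mm, shoulder down to 28 mm diameter at 94 mm, then a neck. Grip its cap from above: 29 mm diameter, from 106 to 132 mm height (31.6 mm ring just below). 0.16 to 0.35 kg. Origin: centre of underside, z up. Three coloured bottles start on the bench, one in the crate; which one varies
- bottle_yellow: loose round white reagent bottle, yellow cap, yellow label band, 132 mm high, 60 mm diameter up to 78 mm, shoulder down to 28 mm diameter at 94 mm, then a neck. Grip its cap from above: 29 mm diameter, from 106 to 132 mm height (31.6 mm ring just below). 0.16 to 0.35 kg. Origin: centre of underside, z up. Three coloured bottles start on the bench, one in the crate; which one varies
- bottle_green: loose round white reagent bottle, green cap, green label band, 132 mm high, 60 mm diameter up to 78 mm, shoulder down to 28 mm diameter at 94 mm, then a neck. Grip its cap from above: 29 mm diameter, from 106 to 132 mm height (31.6 mm ring just below). 0.16 to 0.35 kg. Origin: centre of underside, z up. Three coloured bottles start on the bench, one in the crate; which one varies
- tray_red: red square plastic spill tray fixed to the bench, 100 x 100 mm outside, 90 x 90 mm inside, wall 5 mm thick and 18 mm high, inner floor 3 mm above the bench. Origin: centre of its underside; x and y along its sides, z up
- tray_blue: blue square plastic spill tray fixed to the bench, 100 x 100 mm outside, 90 x 90 mm inside, wall 5 mm thick and 18 mm high, inner floor 3 mm above the bench. Origin: centre of its underside; x and y along its sides, z up
- tray_yellow: yellow square plastic spill tray fixed to the bench, 100 x 100 mm outside, 90 x 90 mm inside, wall 5 mm thick and 18 mm high, inner floor 3 mm above the bench. Origin: centre of its underside; x and y along its sides, z up
- tray_green: green square plastic spill tray fixed to the bench, 100 x 100 mm outside, 90 x 90 mm inside, wall 5 mm thick and 18 mm high, inner floor 3 mm above the bench. Origin: centre of its underside; x and y along its sides, z up
- crate: fixed grey open crate, 192 (its x) x 131 mm (its y), walls 70 mm high. Origin: centre of underside, at bench height; bottles in it stand at bench height. Holds six bottles touching, 3 along x by 2 along y, centres 60.4 mm apart: one coloured, in any spot, and five loose black-capped spares of the same shape and size. About 31 mm is free between caps
- mortar: loose white porcelain mortar, 90 mm across the rim, 58 mm high, with a pouring lip; its pestle leans in it up to about 90 mm height. It stands close between two of the bench bottles. Origin: centre of its underside, z up
Not all that is in view belongs to the job. Leave any pink or turquoise look-alike of the bottle_blue alone. Leave any purple look-alike of the bottle_yellow alone.

How it is judged:
By the outcome, as a careful person would: the job done as asked, in the order asked, and still so for the second after the job is handed in, with the robot touching nothing.
It also fails if it takes over 122 s, if anything falls off the work surface, if the arm or the gripper's body presses on something with over 40 N, if the wrist force passes 120 N, or if a joint passes its speed limit or range.

ROBOT

A 6-joint arm with a two-finger parallel gripper is mounted at the origin on the work surface. World frame = base frame: x ahead of the robot, y to its left, z up, the work surface at z = 0. Lengths are in m, angles in rad, forces in N, time in s.
With the tool pointing down it reaches from about 0.375 to 0.975 m from the base axis. Payload 3.8 kg.
Tool frame: the origin (TCP) lies midway between the tips of the shut fingers; the grasp point (between the pads) lies 19 mm behind it; x points along the fingers, y is the direction in which the jaws open and shut, and the axes are right-handed (so a half turn about x gives the same grasp; the last joint's range is limited). The gripper opens to 85 mm and grips with 20 to 120 N. Pads are 22 mm wide; open, the fingers measure 114 mm over their backs; the gripper's body (76 mm by 85 mm) begins 54 mm behind the grasp point. The pads swing forward as they close: fully open they stand 13 mm farther back than shut.
Start: joints at [-1.212, 0.264, 1.604, -0, 1.274, -0.037], TCP at [0.26, -0.623, 0.231] pointing down, gripper open.
Joint ranges: [-2.63, 2.63], [-0.94, 2.18], [0.31, 2.57], [-1.31, 4.45], [0, 2.66], [-2.55, 2.55]. Speed limits (rad/s): [2.57, 2.57, 3.14, 3.14, 3.14, 3.14].

INTERFACE

Orientations are given as a rotation vector (axis times angle).
In Python, from workcell import read_state, read_camera, get_calibration, finish_job gives the robot as it stands. The module is installed in compiled form; this text tells all that it offers.
- The arm moves only by the shell command python3 -m creep 'ROWS' [FORCE]. ROWS is JSON, a list of rows, each a list of 3 entries, a list of its own where there are three numbers: the closure in counts, from 0 (fully open) to 255 (shut), then the shift along the world's x, y, z in mm, then the turn about the world's z in rad. In form: [[hand, [tx, ty, tz], spin], ...]. A call has exactly 8 rows; each row shifts and turns the commanded pose from where the row before left it; what a row does not reach is not made up. A row lasts 1/12 s, in which the tool goes at most 41.7 mm and 7.16 degrees, less where a joint would pass 70% of its speed; a pose out of reach is approached as far as the arm can. A call is refused whole if a number of a shift passes 41.7 or a number of a turn 0.125, either way. A call with a gripper value outside its range is refused whole. The fingers move at their own pace and stop on an object; FORCE is the grip in N (left out, the last holds). Time passes only in rows, so rows that do not move let the fingers close, or fill a call up. It gives the time, the measured TCP pose, the force and the opening at its end, in the units of the state.
- read_state(): the state, without advancing time (a new reading comes with each control period).
- read_camera(name): name is "scene" or "top"; returns (picture, depth): 420x560x3 uint8, blue, green, red; 420x560 float32, m along the optical axis (not along the pixel's ray), 0 where there is no reading.
- get_calibration(name): a dict with "K" (3x3 intrinsics, pixels), "k1" (the pictures are not rectified: a ray, as slopes to the right and down, at radius r is drawn at 1 + k1 r^2 times it, then the intrinsics apply), "eye" and "orientation" of the camera in the world. Camera axes: x right, y down, z forward; pixel columns grow to the right and rows downward; lengths in m; the calibration is good to about 2 mm. A picture is of the moment at which its call begins. get_calibration takes no time and is no camera call.
- finish_job(): hands the job in, once; it reports no verdict.
The state is a dict: "time": time; "q": joint angles; "joint_vel": joint speeds; "joint_torque": joint torques, N m; "tool_pos": TCP position; "tcp_rot": TCP orientation; "wrist_force": force on the tool from outside, world axes, zero at the start; "torque": the same for the moment, N m; "width": opening from 0.0 (shut) to 1.0 (fully open).
Only numpy, scipy, OpenCV 4.12 (cv2) and the standard library are available. Lean on these libraries where they do the work, as an engineer would, in place of code of your own. Each camera call takes 0.05 s, during which the arm holds its last target.

## Working session

There is one attempt and no reset: what is moved stays moved. The work goes in short steps, Python scripts to look and compute and a shell command to move; the robot and the scene stay as the last step left them, time stands still between calls to the robot, and variables do not carry over. Pictures are saved under pics/ and viewed, and the job is handed in when it is done.

```bash
mkdir -p pics; ls; cat > h.py <<'E'
import numpy as np, cv2
from workcell import *
from scipy.spatial.transform import Rotation as R
def cal(n):
    c=get_calibration(n); o=np.array(c["orientation"],float)
    Rm=o if o.shape==(3,3) else R.from_rotvec(o).as_matrix()
    return np.array(c["K"]),float(c["k1"]),np.array(c["eye"]),Rm
def ray(n,u,v):
    K,k1,e,Rm=cal(n)
    x=(u-K[0,2])/K[0,0]; y=(v-K[1,2])/K[1,1]
    a,b=x,y
    for _ in range(20):
        s=1+k1*(a*a+b*b); a,b=x/s,y/s
    return e,Rm@np.array([a,b,1.])
def onplane(n,u,v,z):
    e,d=ray(n,u,v); return e+d*(z-e[2])/d[2]
def proj(n,p):
    K,k1,e,Rm=cal(n); c=Rm.T@(np.array(p)-e); a,b=c[0]/c[2],c[1]/c[2]; s=1+k1*(a*a+b*b)
    return K[0,0]*a*s+K[0,2],K[1,1]*b*s+K[1,2]
E
python3 - <<'E'
from h import *
s=read_state(); print(s)
for n in("scene","top"):
    print(n,get_calibration(n))
    p,d=read_camera(n); cv2.imwrite(f"pics/{n}0.png",p); np.save(f"{n}0_d.npy",d); 
E
```

```text
pics
{'time': 0.0, 'q': array([-1.21189533e+00,  2.64799145e-01,  1.60539521e+00,  5.07269023e-06,
        1.27367050e+00, -3.68423306e-02]), 'joint_vel': array([ 1.24518867e-03,  5.86819700e-05, -3.95479709e-04, -2.25292655e-03,
       -7.67110896e-04,  1.56887848e-03]), 'joint_torque': array([ 2.53276939e-04, -5.15117097e+01, -3.67309678e+01, -2.48438819e-04,
        1.28135699e-02, -1.78984465e-05]), 'tool_pos': array([ 0.25998686, -0.62212815,  0.22991956]), 'tcp_rot': array([ 2.0047077 ,  0.40430045, -2.00544292]), 'wrist_force': array([ 0.00318903, -0.42283074,  1.06741147]), 'torque': array([-0.00423469, -0.00981503,  0.00652199]), 'width': 1.0004223833778096}
scene {'K': array([[516.89594325,   0.        , 282.88528295],
       [  0.        , 516.89594325, 216.09214391],
       [  0.        ,   0.        ,   1.        ]]), 'k1': -0.06987941463978171, 'eye': array([1.05199666, 0.36920852, 0.95185888]), 'orientation': array([-1.24781651, -2.46638418,  0.79755048])}
top {'K': array([[469.29602544,   0.        , 283.44150192],
       [  0.        , 469.29602544, 213.54305336],
       [  0.        ,   0.        ,   1.        ]]), 'k1': 0.02932593551280662, 'eye': array([ 0.4033431 , -0.01438828,  0.99288536]), 'orientation': array([-2.16843828,  2.1541712 , -0.08920081])}
```

View pics/scene0.png

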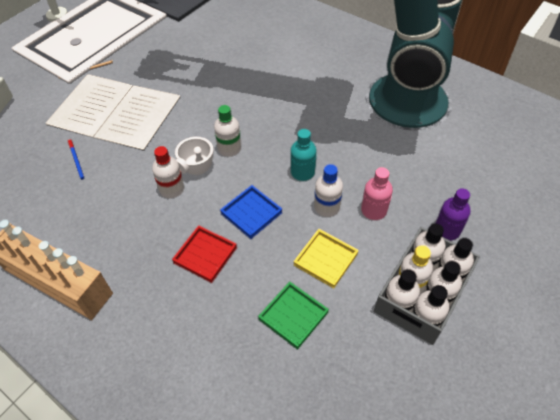

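View pics/top0.png

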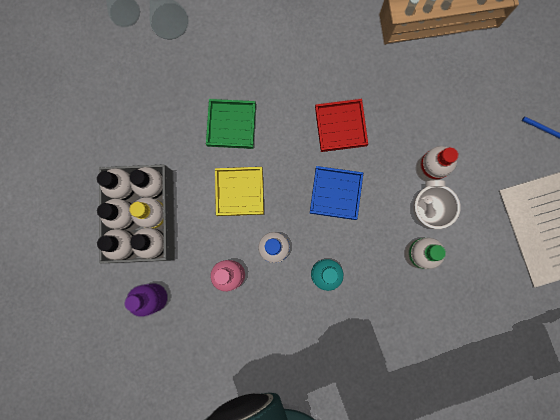

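The top view shows the four colour caps at about (446,157) red, (436,253) green, (273,246) blue and (139,210) yellow. Yellow is in the crate and the others are on the bench. The mortar is at (437,207), between red and green. The look-alikes are pink (228,275), turquoise (328,274) and purple (145,299).

```bash
cat > m.py <<'E'
from h import *
HUE={'red':[(0,8),(172,180)],'blue':[(110,128)],'yellow':[(22,34)],'green':[(55,75)]}
def comps(p,col,smin=120,vmin=60):
    h=cv2.cvtColor(p,cv2.COLOR_BGR2HSV); m=np.zeros(h.shape[:2],np.uint8)
    for a,b in HUE[col]: m|=cv2.inRange(h,(a,smin,vmin),(b,255,255))
    n,l,s,c=cv2.connectedComponentsWithStats(m)
    return [(s[i],c[i],l==i) for i in range(1,n) if s[i][4]>40]
def topz(n,d):
    K,k1,e,Rm=cal(n); v,u=np.mgrid[:420,:560]
    pts=np.stack([u.ravel(),v.ravel()],1).astype(np.float32)[:,None]
    x=cv2.undistortPoints(pts,K,np.array([k1,0,0,0.]))[:,0]
    P=np.c_[x,np.ones(len(x))]*d.reshape(-1,1)
    return (P@Rm.T+e).reshape(420,560,3)
E
python3 - <<'E'
from m import *
for n in("top","scene"):
    p=cv2.imread(f"pics/{n}0.png"); W=topz(n,np.load(f"{n}0_d.npy"))
    for col in HUE:
        for s,c,m in comps(p,col):
            z=W[m][:,2]
            if s[4]>600:
                # tray: rim corners on z=.018
                cn,_=cv2.findContours(m.astype(np.uint8),cv2.RETR_EXTERNAL,cv2.CHAIN_APPROX_NONE)
                r=cv2.boxPoints(cv2.minAreaRect(max(cn,key=len)))
                P=np.array([onplane(n,u,v,.018) for u,v in r]); 
                print(n,'TRAY',col,s[4],c.round(1),P.mean(0).round(4),np.linalg.norm(P[0]-P[1]).round(3),np.degrees(np.arctan2(*(P[1]-P[0])[1::-1])).round(1))
            else:
                t=m&(W[:,:,2]>.126)
                vv,uu=np.nonzero(t)
                if len(uu)<10: print(n,col,s,c.round(1),'zmax',z.max().round(3)); continue
                q=W[t]; u0,v0=uu.mean(),vv.mean()
                print(n,'CAP',col,s[4],(u0.round(1),v0.round(1)),len(uu),onplane(n,u0,v0,.132).round(4),'depthmean',q.mean(0).round(4))
E
```

```text
top TRAY red 2254 [341.2 124.9] [ 0.6915 -0.1174  0.018 ] 0.103 -82.7
top CAP red 286 (np.float64(449.5), np.float64(154.9)) 203 [ 0.6007 -0.3047  0.132 ] depthmean [ 0.5984 -0.3013  0.1417]
top red [421 155  20  24  67] [426.3 170.1] zmax 0.064
top blue [522 117  38  21 197] [541.  126.6] zmax 0.993
top TRAY blue 2227 [336.  192.7] [ 0.5465 -0.1065  0.018 ] 0.102 -7.6
top CAP blue 212 (np.float64(272.3), np.float64(246.1)) 195 [0.4299 0.0214 0.132 ] depthmean [0.4298 0.0212 0.1381]
top TRAY yellow 2290 [238.8 190.9] [0.5489 0.0979 0.018 ] 0.101 -88.0
top CAP yellow 277 (np.float64(137.6), np.float64(209.1)) 212 [0.4969 0.2714 0.132 ] depthmean [0.4967 0.2709 0.1335]
top TRAY green 2050 [230.6 123.1] [0.6961 0.1185 0.018 ] 0.1 -2.0
top CAP green 232 (np.float64(436.3), np.float64(252.2)) 199 [ 0.4212 -0.2762  0.132 ] depthmean [ 0.4211 -0.2732  0.1421]
scene CAP red 219 (np.float64(160.4), np.float64(151.1)) 113 [ 0.6055 -0.3035  0.132 ] depthmean [ 0.6088 -0.2987  0.1379]
scene red [156 174  25  13 101] [169.5 182.2] zmax 0.952
scene CAP red 146 (np.float64(380.2), np.float64(177.3)
[... 244 characters left out ...]
.013
scene CAP blue 213 (np.float64(330.0), np.float64(170.1)) 123 [0.436  0.0223 0.132 ] depthmean [0.4394 0.0243 0.1367]
scene TRAY blue 1775 [251.  211.1] [ 0.5515 -0.1043  0.018 ] 0.121 175.5
scene blue [316 197  25   8  76] [327.5 201.6] zmax 0.059
scene TRAY yellow 2088 [325.6 257.7] [0.5551 0.0976 0.018 ] 0.11 -170.4
scene CAP yellow 279 (np.float64(422.3), np.float64(252.1)) 155 [0.5016 0.2716 0.132 ] depthmean [0.5142 0.2738 0.1515]
scene CAP green 159 (np.float64(224.1), np.float64(109.7)) 84 [ 0.4265 -0.2749  0.132 ] depthmean [ 0.425  -0.2764  0.1302]
scene green [218 136  21   8  54] [228.3 140.7] zmax 0.058
scene TRAY green 2426 [293.  314.4] [0.6996 0.1182 0.018 ] 0.106 -179.0
```

```bash
python3 - <<'E'
import cv2,numpy as np
t=cv2.imread("pics/top0.png");s=cv2.imread("pics/scene0.png")
a=cv2.resize(t[140:330,80:300],None,fx=2.4,fy=2.4,interpolation=3)
cv2.imwrite("pics/c1.png",a)
b=cv2.resize(s[90:310,130:490],None,fx=2.2,fy=2.2,interpolation=3)
cv2.imwrite("pics/c2.png",b)
E
```

```text
(no output)
```

View pics/c1.png

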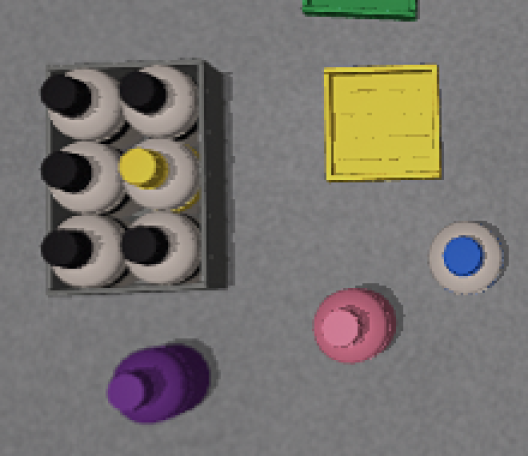

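View pics/c2.png

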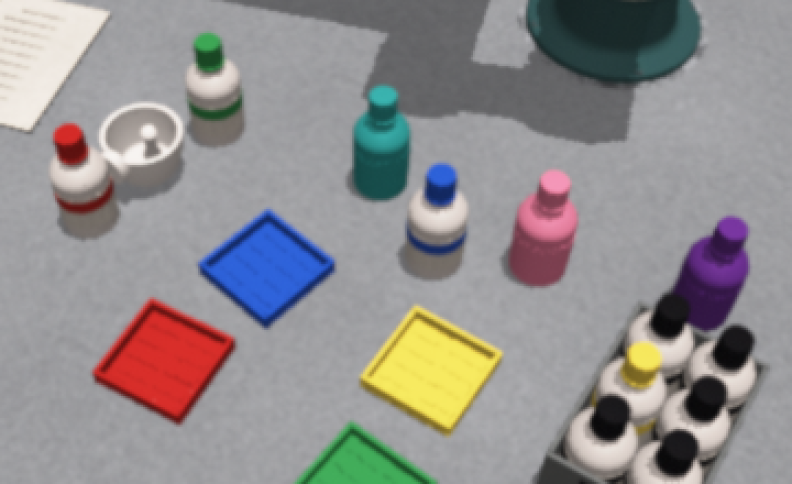

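The enlarged crops confirm it. The blue-capped white bottle with a blue band is the target; pink and turquoise are solid-coloured look-alikes. The purple bottle stands behind the crate. The only yellow cap, on a white bottle with a yellow band, is in the crate's middle spot on the near (−y) side.

Next I combine the two views for the positions.

```bash
python3 - <<'E'
from m import *
from scipy.optimize import least_squares
s=read_state(); M=R.from_rotvec(s['tcp_rot']).as_matrix(); print(M.round(3)); print('jaw yaw deg',np.degrees(np.arctan2(M[1,1],M[0,1])))
P={n:cv2.imread(f"pics/{n}0.png") for n in("top","scene")}
for col in HUE:
    rays=[]
    for n in P:
        W=topz(n,np.load(f"{n}0_d.npy"))
        best=None
        for st,c,m in comps(P[n],col):
            if st[4]<350 and (W[m][:,2]>.126).sum()>25 : best=c
        rays.append(ray(n,*best)); print(col,n,best.round(1),onplane(n,*best,.119)[:2].round(4),end=' ')
    A=np.zeros((3,3));b=np.zeros(3)
    for e,d in rays:
        d=d/np.linalg.norm(d); Q=np.eye(3)-np.outer(d,d); A+=Q; b+=Q@e
    print('2view',np.linalg.solve(A,b).round(4))
E
```

```text
[[-0.001  0.386 -0.923]
 [ 0.002 -0.923 -0.386]
 [-1.    -0.002 -0.   ]]
jaw yaw deg -67.32128026363684
red top [447.2 156.2] [ 0.6012 -0.3047] red scene [161.6 155.1] [ 0.6052 -0.3037] 2view [ 0.6026 -0.3068  0.1144]
blue top [272.6 246.4] [0.4298 0.0214] blue scene [330.  173.4] [0.434  0.0219] 2view [0.4304 0.0209 0.1148]
yellow top [139.5 209.7] [0.497  0.2722] yellow scene [420.9 255.6] [0.5014 0.2716] 2view [0.498  0.2722 0.1152]
green top [435.2 252.4] [ 0.4211 -0.2781] green scene [224.4 113.3] [ 0.4253 -0.2766] 2view [ 0.4215 -0.2799  0.1141]
```

```bash
python3 -m creep '[[0,[15,14,0],0],[0,[24,22,0],0],[0,[26,24,0],0],[0,[26,24,0],0],[0,[26,24,0],0],[0,[26,24,0],0],[0,[26,24,0],0],[0,[26,24,0],0]]' 40
python3 -m creep '[[0,[26,24,0],0],[0,[26,24,0],0],[0,[26,24,0],0],[0,[24,22,0],0],[0,[22,20,0],0],[0,[16,16,0],0],[0,[8,8,0],0],[0,[0,0,0],0]]'
```

```text
time: 0.77
tool_pos: [0.456, -0.4412, 0.2307]
tcp_rot: [2.004, 0.403, -2.005]
wrist_force: [1.2, -0.1, 0.2]
width: 0.997
time: 1.43
tool_pos: [0.6045, -0.3028, 0.2305]
tcp_rot: [2.002, 0.406, -2.003]
wrist_force: [-0.1, 1.0, 0.1]
width: 1.0
```

```bash
python3 -m creep '[[0,[-1,-1,-15],0],[0,[0,0,-25],0],[0,[0,0,-25],0],[0,[0,0,-25],0],[0,[0,0,-20],0],[0,[0,0,-12],0],[0,[0,0,-7],0],[0,[0,0,0],0]]'
python3 - <<'E'
from h import *
p,d=read_camera("scene"); x=cv2.resize(p[60:260,60:320],None,fx=3,fy=3); cv2.imwrite("pics/r1.png",x[:600,:800]); print(read_state()['wrist_force'])
E
```

```text
time: 2.1
tool_pos: [0.6005, -0.3061, 0.1004]
tcp_rot: [2.003, 0.403, -2.008]
wrist_force: [-0.4, -0.4, 0.0]
width: 1.001
[0.37074725 0.2276851  0.47303982]
```

View pics/r1.png

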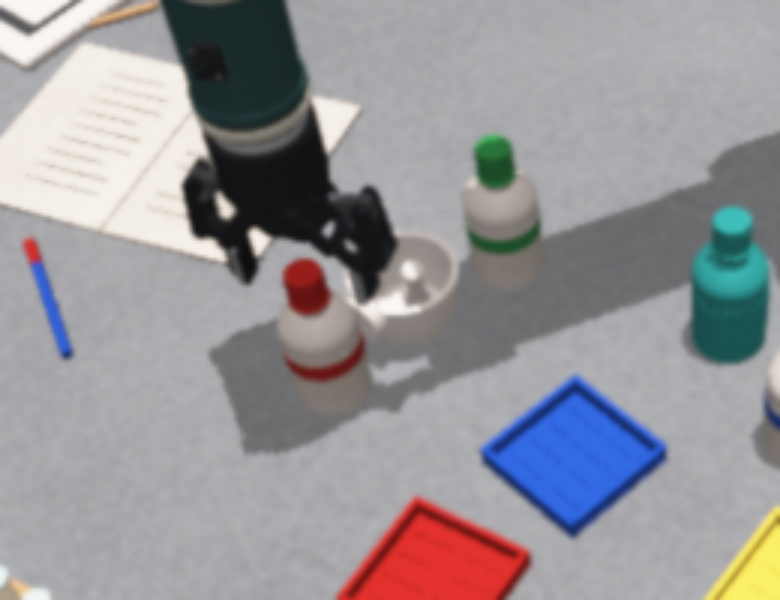

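```bash
python3 - <<'E'
from h import *
s=read_state(); M=R.from_rotvec(s['tcp_rot']).as_matrix(); t=s['tool_pos']; print(t)
for n in("scene","top"):
    p,d=read_camera(n); 
    q=[proj(n,t+np.array([0,0,.013])+k*.0425*M[:,1]) for k in(-1,1)]
    c=proj(n,[t[0],t[1],.119]); print(n,q,c)
    k=5; a,b=int(c[0])-70,int(c[1])-55
    x=cv2.resize(p[b:b+110,a:a+140],None,fx=k,fy=k,interpolation=cv2.INTER_CUBIC)
    for u,v in q+[c]: cv2.drawMarker(x,(int((u-a+.5)*k),int((v-b+.5)*k)),(0,255,255),0,15,1)
    cv2.imwrite(f"pics/r2{n}.png",x)
E
```

```text
[ 0.6015859  -0.30640864  0.10202475]
scene [(np.float64(180.33621354883996), np.float64(158.039624585477)), (np.float64(144.3698523081354), np.float64(151.57082009953905))] (np.float64(161.85650161840118), np.float64(153.54896583920137))
top [(np.float64(426.5183527504347), np.float64(165.00419124542879)), (np.float64(468.26323416848226), np.float64(147.97431683305973))] (np.float64(448.0834129322576), np.float64(156.022553884237))
```

View pics/r2scene.png

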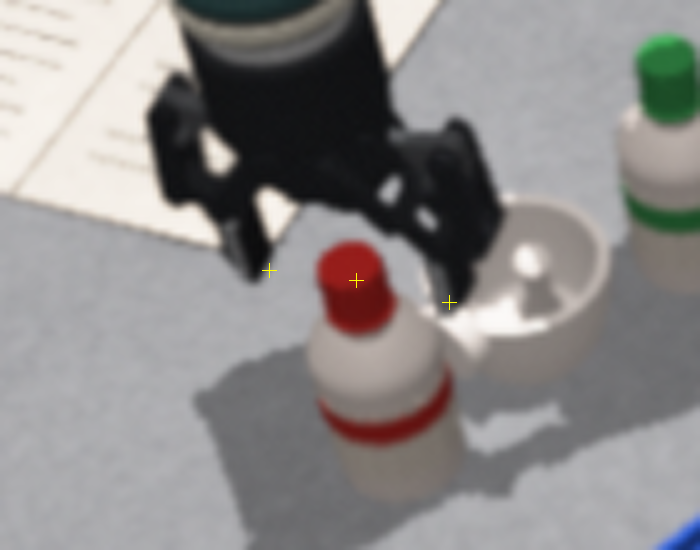

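View pics/r2top.png

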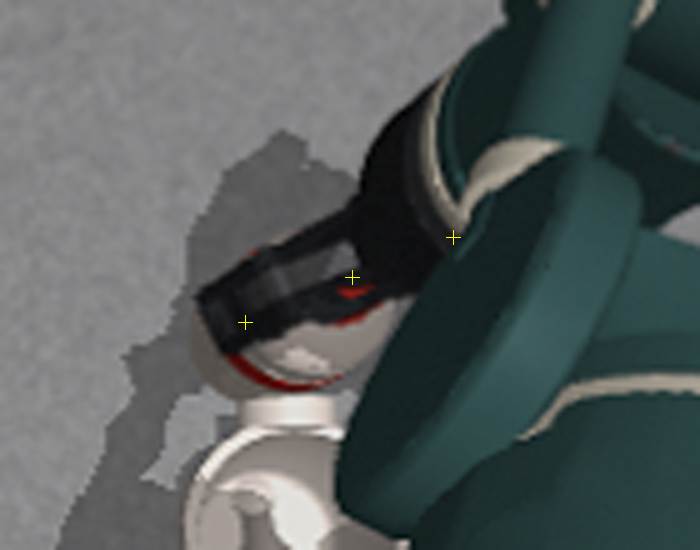

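The yellow marks (projected from the TCP) fit the fingertips well in the scene view. The cap sits about 2–3 mm further in +x/+y, so I nudge the tool and close.

```bash
python3 -m creep '[[0,[3,2,0],0],[120,[0,0,0],0],[200,[0,0,0],0],[255,[0,0,0],0],[255,[0,0,0],0],[255,[0,0,0],0],[255,[0,0,0],0],[255,[0,0,0],0]]' 50
python3 -m creep '[[255,[0,0,0],0],[255,[0,0,2],0],[255,[0,0,5],0],[255,[0,0,10],0],[255,[0,0,15],0],[255,[0,0,15],0],[255,[0,0,5],0],[255,[0,0,0],0]]'
python3 - <<'E'
from m import *
s=read_state(); print(s['tool_pos'],s['wrist_force'],s['width'])
for n in("scene","top"):
    p,d=read_camera(n); 
    for st,c,m in comps(p,'red'): print(n,st[4],c.round(1))
    print(proj(n,s['tool_pos']+[0,0,.019]))
    if n=='scene': cv2.imwrite("pics/r3.png",cv2.resize(p[60:260,60:320],None,fx=3,fy=3))
E
```

```text
time: 2.92
tool_pos: [0.6056, -0.304, 0.1026]
tcp_rot: [2.005, 0.401, -2.003]
wrist_force: [1.1, -0.6, 1.5]
width: 0.319
time: 3.58
tool_pos: [0.6066, -0.3045, 0.157]
tcp_rot: [2.006, 0.399, -2.0]
wrist_force: [0.2, -0.1, -2.3]
width: 0.323
[ 0.60657029 -0.30452982  0.15696971] [ 0.16290789 -0.08303224 -2.32719529] 0.3229588130617767
scene 169 [153.5 138.1]
scene 108 [163.8 166.6]
scene 127 [379. 182.]
scene 470 [374.5 206.1]
scene 2053 [204.3 253.2]
(np.float64(155.41338527660653), np.float64(136.9385176547255))
top 2265 [341.1 124.8]
top 83 [435.4 165. ]
top 56 [458.6 155.9]
(np.float64(457.7334108296534), np.float64(145.99865402485455))
```

View pics/r3.png

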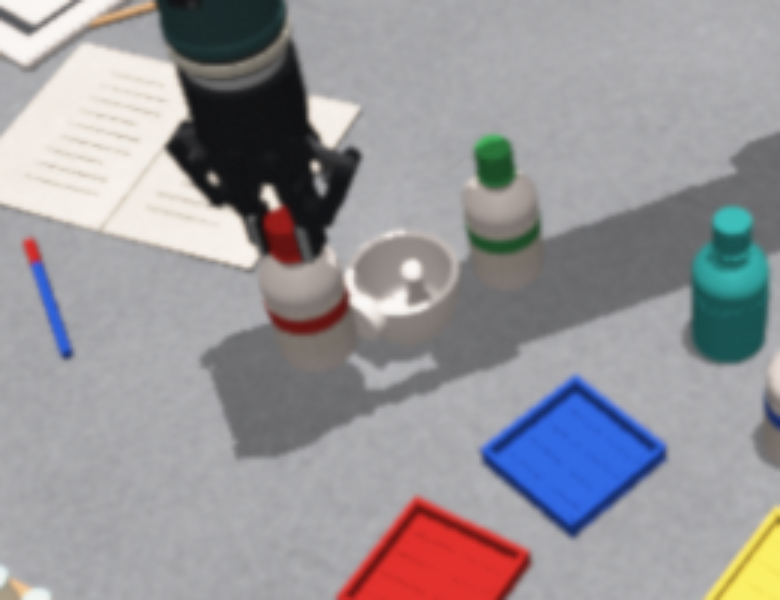

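Red is held upright and its cap agrees with the TCP. Now I carry it to the red tray centre at about (.695, −.117).

```bash
python3 -m creep '[[255,[5,10,0],0],[255,[10,22,0],0],[255,[14,30,0],0],[255,[16,33,0],0],[255,[16,33,0],0],[255,[14,30,0],0],[255,[9,20,0],0],[255,[5,10,0],0]]'
python3 -m creep '[[255,[0,0,0],0],[255,[0,0,-10],0],[255,[0,0,-12],0],[255,[0,0,-10],0],[255,[0,0,-6],0],[255,[0,0,-4],0],[255,[0,0,-2],0],[255,[0,0,0],0]]'
python3 - <<'E'
from m import *
s=read_state(); print(s['tool_pos'],s['wrist_force'],s['width'])
p,d=read_camera("scene"); cv2.imwrite("pics/r4.png",cv2.resize(p[140:320,100:360],None,fx=3,fy=3))
E
```

```text
time: 4.35
tool_pos: [0.6946, -0.1114, 0.1527]
tcp_rot: [2.002, 0.407, -2.005]
wrist_force: [-0.9, -0.5, -1.0]
width: 0.324
time: 5.02
tool_pos: [0.6936, -0.1164, 0.1094]
tcp_rot: [2.004, 0.402, -2.006]
wrist_force: [-0.9, 0.8, -2.7]
width: 0.324
[ 0.69362907 -0.1163719   0.10935157] [-0.86337728  0.84920656 -2.65383298] 0.32400962193792515
```

View pics/r4.png

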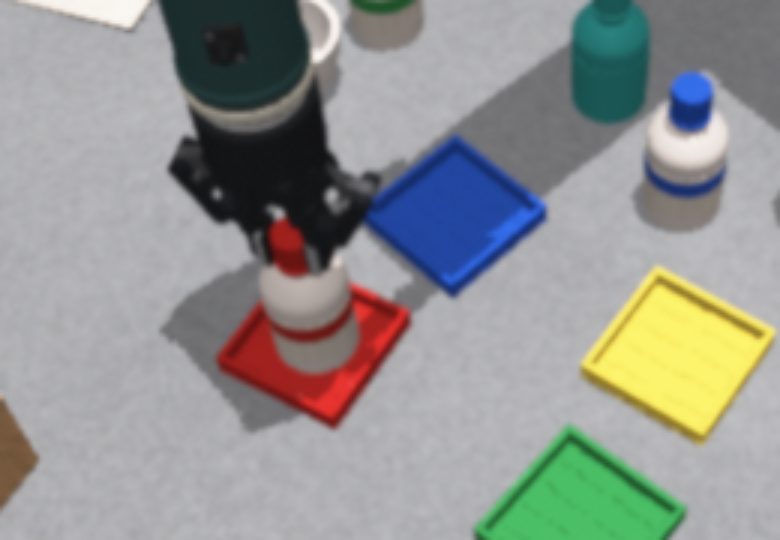

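The red bottle is over its tray. I lower it onto the floor in millimetre steps.

```bash
python3 -m creep '[[255,[0,0,-1],0],[255,[0,0,0],0],[255,[0,0,-1],0],[255,[0,0,0],0],[255,[0,0,-1],0],[255,[0,0,0],0],[255,[0,0,0],0],[255,[0,0,0],0]]'
python3 -m creep '[[255,[0,0,-0.7],0],[255,[0,0,0],0],[255,[0,0,0],0],[255,[0,0,0],0],[255,[0,0,0],0],[255,[0,0,0],0],[255,[0,0,0],0],[255,[0,0,0],0]]'
```

```text
time: 5.73
tool_pos: [0.6942, -0.1158, 0.1073]
tcp_rot: [2.004, 0.402, -2.004]
wrist_force: [-0.0, 0.0, -1.9]
width: 0.323
time: 6.4
tool_pos: [0.6942, -0.1158, 0.1066]
tcp_rot: [2.004, 0.402, -2.004]
wrist_force: [-0.0, 0.8, -2.6]
width: 0.327
```

```bash
python3 -m creep '[[255,[0,0,-0.7],0],[255,[0,0,0],0],[255,[0,0,0],0],[255,[0,0,0],0],[255,[0,0,0],0],[255,[0,0,0],0],[255,[0,0,0],0],[255,[0,0,0],0]]'
python3 -m creep '[[255,[0,0,-0.7],0],[255,[0,0,0],0],[255,[0,0,0],0],[255,[0,0,0],0],[255,[0,0,0],0],[255,[0,0,0],0],[255,[0,0,0],0],[255,[0,0,0],0]]'
```

```text
time: 7.07
tool_pos: [0.6943, -0.1158, 0.1059]
tcp_rot: [2.004, 0.402, -2.004]
wrist_force: [0.1, -0.6, -2.8]
width: 0.319
time: 7.73
tool_pos: [0.6945, -0.1159, 0.1056]
tcp_rot: [2.005, 0.402, -2.003]
wrist_force: [-0.6, -0.3, 2.7]
width: 0.321
```

Contact came at the expected height (.1056, force turned to +2.7 N). I release and go up towards blue.

```bash
python3 -m creep '[[200,[0,0,0],0],[100,[0,0,0],0],[0,[0,0,0],0],[0,[0,0,0],0],[0,[0,0,0],0],[0,[0,0,0],0],[0,[0,0,10],0],[0,[0,0,25],0]]'
python3 -m creep '[[0,[0,0,30],0],[0,[0,0,25],0],[0,[-10,5,10],0],[0,[-24,13,0],0],[0,[-32,17,0],0],[0,[-32,17,0],0],[0,[-32,17,0],0],[0,[-32,17,0],0]]'
python3 -m creep '[[0,[-32,17,0],0],[0,[-30,15,0],0],[0,[-22,11,0],0],[0,[-10,6,0],0],[0,[-5,3,0],0],[0,[0,0,0],0],[0,[0,0,0],0],[0,[0,0,0],0]]'
```

```text
time: 8.4
tool_pos: [0.691, -0.1152, 0.136]
tcp_rot: [1.997, 0.406, -2.014]
wrist_force: [0.1, -0.2, -0.3]
width: 1.001
time: 9.07
tool_pos: [0.5309, -0.0292, 0.2059]
tcp_rot: [2.005, 0.401, -2.003]
wrist_force: [0.6, 0.6, 1.0]
width: 1.001
time: 9.73
tool_pos: [0.4346, 0.0218, 0.2056]
tcp_rot: [2.005, 0.401, -2.003]
wrist_force: [-0.8, -0.1, 0.4]
width: 0.996
```

```bash
python3 - <<'E'
from m import *
s=read_state(); print(s['tool_pos'],s['wrist_force'],s['q'].round(2))
p,d=read_camera("scene"); cv2.imwrite("pics/b1.png",cv2.resize(p[60:320,100:450],None,fx=2.2,fy=2.2))
for c in('blue','red'):
  for st,ce,m in comps(p,c): 
    if st[4]<350: print(c,st[4],ce.round(1),onplane('scene',*ce,.119).round(4))
E
```

```text
[0.43462703 0.02175046 0.2056435 ] [-0.80292702 -0.05222751  0.36571249] [-0.01 -0.19  2.12 -0.    1.21  1.17]
blue 121 [ 76.8 162.9] [ 0.7306 -0.4402  0.119 ]
blue 219 [329.9 173.4] [0.4339 0.0218 0.119 ]
blue 74 [327.4 201.6] [0.4992 0.0587 0.119 ]
red 136 [379.  182.1] [0.3936 0.1174 0.119 ]
red 253 [197.7 222.8] [ 0.6926 -0.1185  0.119 ]
```

View pics/b1.png

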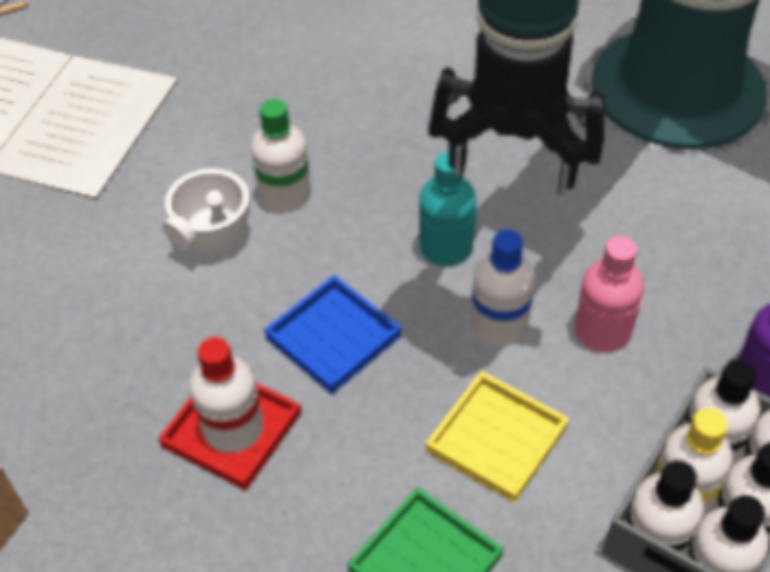

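Red stands in its tray and the mortar has not moved. The gripper is over blue, scene estimate (.434, .022). I descend and grip.

```bash
python3 -m creep '[[0,[0,0,-15],0],[0,[0,0,-25],0],[0,[0,0,-25],0],[0,[0,0,-20],0],[0,[0,0,-12],0],[0,[0,0,-6.5],0],[0,[0,0,0],0],[0,[0,0,0],0]]'
python3 -m creep '[[120,[0,0,0],0],[200,[0,0,0],0],[255,[0,0,0],0],[255,[0,0,0],0],[255,[0,0,0],0],[255,[0,0,0],0],[255,[0,0,0],0],[255,[0,0,0],0]]' 50
python3 - <<'E'
from h import *
s=read_state(); print(s['tool_pos'],s['wrist_force'],s['width'])
p,d=read_camera("scene"); cv2.imwrite("pics/b2.png",cv2.resize(p[100:260,230:430],None,fx=3,fy=3))
E
```

```text
time: 10.45
tool_pos: [0.4338, 0.0219, 0.1018]
tcp_rot: [2.004, 0.401, -2.005]
wrist_force: [-0.2, 0.1, 0.2]
width: 1.004
time: 11.12
tool_pos: [0.4338, 0.0224, 0.1024]
tcp_rot: [2.005, 0.402, -2.003]
wrist_force: [-0.8, 0.9, 5.2]
width: 0.323
[0.43378038 0.02236682 0.10243885] [-0.79118492  0.92003147  5.194989  ] 0.32303219425276614
```

View pics/b2.png

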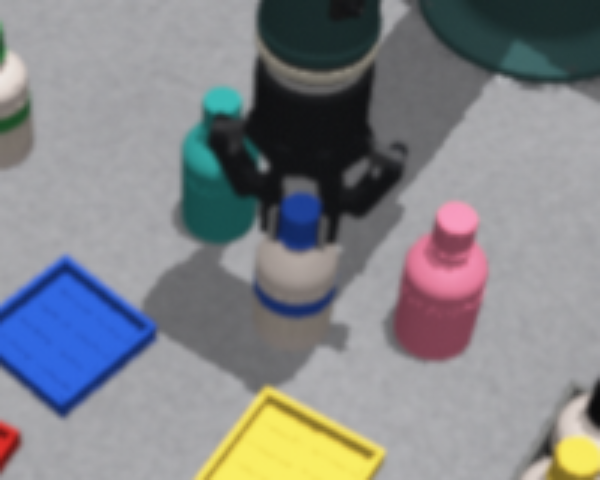

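```bash
python3 -m creep '[[255,[0,0,2],0],[255,[0,0,5],0],[255,[0,0,12],0],[255,[0,0,15],0],[255,[0,0,12],0],[255,[0,0,4],0],[255,[4,-4,0],0],[255,[9,-10,0],0]]'
python3 -m creep '[[255,[16,-18,0],0],[255,[20,-22,0],0],[255,[21,-23,0],0],[255,[20,-21,0],0],[255,[15,-16,0],0],[255,[8,-9,0],0],[255,[3,-4,0],0],[255,[0,0,0],0]]'
python3 -m creep '[[255,[0,0,0],0],[255,[0,0,-8],0],[255,[0,0,-12],0],[255,[0,0,-10],0],[255,[0,0,-6],0],[255,[0,0,-4],0],[255,[0,0,-2],0],[255,[0,0,0],0]]'
python3 - <<'E'
from m import *
s=read_state(); print(s['tool_pos'],s['wrist_force'],s['width'])
p,d=read_camera("scene"); cv2.imwrite("pics/b3.png",cv2.resize(p[110:290,130:390],None,fx=3,fy=3))
E
```

```text
time: 11.83
tool_pos: [0.4454, 0.0084, 0.151]
tcp_rot: [2.002, 0.404, -2.005]
wrist_force: [-0.4, -0.1, -3.1]
width: 0.322
time: 12.5
tool_pos: [0.549, -0.1057, 0.1505]
tcp_rot: [2.003, 0.402, -2.007]
wrist_force: [-0.3, 0.9, -1.3]
width: 0.322
time: 13.17
tool_pos: [0.5487, -0.1046, 0.1089]
tcp_rot: [2.003, 0.403, -2.005]
wrist_force: [0.2, 1.1, -1.6]
width: 0.325
[ 0.54872318 -0.10455166  0.1088822 ] [ 0.2334475   1.0718697  -1.62842317] 0.32518359976715133
```

View pics/b3.png

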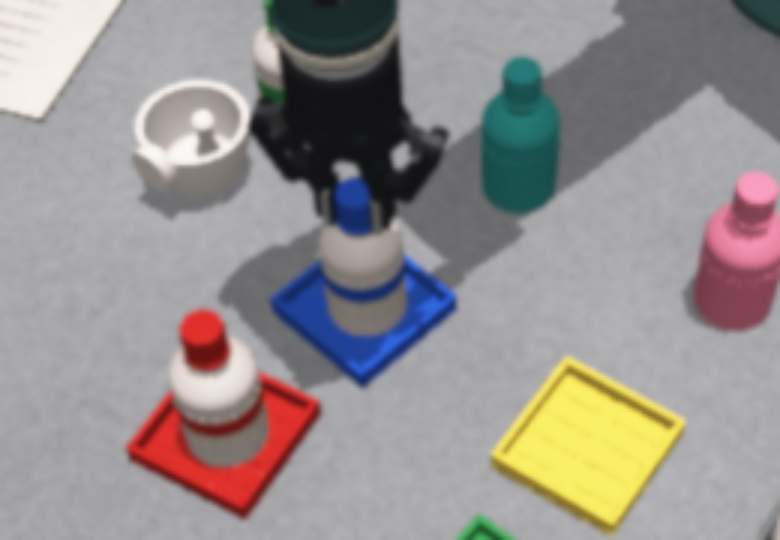

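Blue is well inside its tray, so I set it down.

```bash
python3 -m creep '[[255,[0,0,-1],0],[255,[0,0,0],0],[255,[0,0,-1],0],[255,[0,0,0],0],[255,[0,0,-0.5],0],[255,[0,0,0],0],[255,[0,0,0],0],[255,[0,0,0],0]]'
python3 -m creep '[[255,[0,0,-0.5],0],[255,[0,0,0],0],[255,[0,0,0],0],[255,[0,0,-0.5],0],[255,[0,0,0],0],[255,[0,0,0],0],[255,[0,0,0],0],[255,[0,0,0],0]]'
```

```text
time: 13.88
tool_pos: [0.5492, -0.1048, 0.1072]
tcp_rot: [2.004, 0.402, -2.004]
wrist_force: [0.2, -0.1, -3.0]
width: 0.325
time: 14.55
tool_pos: [0.5492, -0.1048, 0.1062]
tcp_rot: [2.004, 0.402, -2.004]
wrist_force: [-0.3, 0.7, -1.9]
width: 0.323
```

```bash
python3 -m creep '[[255,[0,0,-0.5],0],[255,[0,0,0],0],[255,[0,0,0],0],[255,[0,0,-0.5],0],[255,[0,0,0],0],[255,[0,0,0],0],[255,[0,0,0],0],[255,[0,0,0],0]]'
```

```text
time: 15.22
tool_pos: [0.5494, -0.1048, 0.1055]
tcp_rot: [2.005, 0.402, -2.004]
wrist_force: [-1.5, 0.8, 1.4]
width: 0.326
```

Blue touches the floor (force turned from −2.5 N to +1.4 N). I release, rise and head for the crate.

```bash
python3 -m creep '[[200,[0,0,0],0],[100,[0,0,0],0],[0,[0,0,0],0],[0,[0,0,0],0],[0,[0,0,0],0],[0,[0,0,0],0],[0,[0,0,10],0],[0,[0,0,25],0]]'
python3 -m creep '[[0,[0,0,35],0],[0,[0,0,35],0],[0,[0,0,25],0],[0,[-1,10,10],0],[0,[-3,22,0],0],[0,[-4,33,0],0],[0,[-5,37,0],0],[0,[-5,37,0],0]]'
python3 -m creep '[[50,[-5,37,0],0],[115,[-5,37,0],0],[115,[-5,37,0],0],[115,[-5,37,0],0],[115,[-5,36,0],0],[115,[-4,30,0],0],[115,[-4,16,0],0],[115,[-2,8,0],0]]'
python3 -m creep '[[115,[0,0,0],0],[115,[0,0,0],0],[115,[0,0,0],0],[115,[0,0,0],0],[115,[0,0,0],0],[115,[0,0,0],0],[115,[0,0,0],0],[115,[0,0,0],0]]'
python3 - <<'E'
from m import *
s=read_state(); print(s['tool_pos'],s['wrist_force'],s['width'],s['q'].round(2))
p,d=read_camera("scene"); cv2.imwrite("pics/y1.png",cv2.resize(p[110:350,130:490],None,fx=2.2,fy=2.2))
for c in('yellow','blue'):
  for st,ce,m in comps(p,c): 
    if st[4]<350: print(c,st[4],ce.round(1),onplane('scene',*ce,.119).round(4))
E
```

```text
time: 15.88
tool_pos: [0.5461, -0.1041, 0.1371]
tcp_rot: [1.998, 0.406, -2.013]
wrist_force: [0.5, -0.2, 0.5]
width: 0.999
time: 16.55
tool_pos: [0.5303, 0.0357, 0.2448]
tcp_rot: [2.005, 0.401, -2.006]
wrist_force: [0.8, 0.6, -1.0]
width: 0.999
time: 17.22
tool_pos: [0.4946, 0.2749, 0.2445]
tcp_rot: [2.001, 0.405, -2.004]
wrist_force: [-0.0, -0.0, -0.8]
width: 0.546
time: 17.88
tool_pos: [0.4964, 0.2718, 0.2453]
tcp_rot: [2.005, 0.401, -2.004]
wrist_force: [-0.5, -0.1, 0.4]
width: 0.549
[0.49644545 0.27175663 0.2452546 ] [-0.45977841 -0.1058897   0.37034059] 0.5487213558672889 [ 0.46  0.05  1.82 -0.    1.27  1.63]
yellow 278 [420.8 255.6] [0.5014 0.2713 0.119 ]
blue 120 [ 76.8 162.9] [ 0.7306 -0.4402  0.119 ]
blue 219 [248.5 179.4] [ 0.5474 -0.1066  0.119 ]
```

View pics/y1.png

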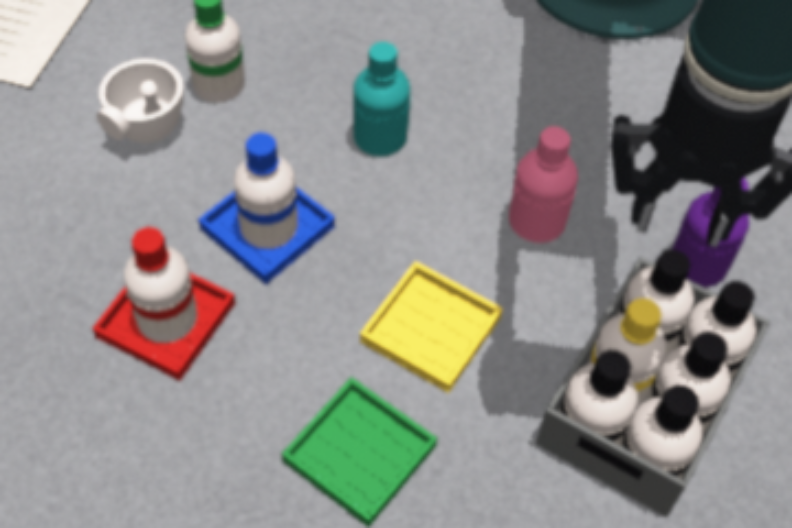

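Blue stands upright in its tray. Comparing the placed bottles with the TCP, the scene view reads about 2 mm low in x and y, so yellow is at about (.5025, .2725). I shift and descend part-way, then check.

```bash
python3 -m creep '[[115,[6,1,0],0],[115,[0,0,-15],0],[115,[0,0,-25],0],[115,[0,0,-25],0],[115,[0,0,-20],0],[115,[0,0,-10],0],[115,[0,0,0],0],[115,[0,0,0],0]]'
python3 - <<'E'
from h import *
s=read_state(); M=R.from_rotvec(s['tcp_rot']).as_matrix(); t=s['tool_pos']; print(t,s['width'])
p,d=read_camera("scene"); n="scene"
q=[proj(n,t+np.array([0,0,.006])+k*.0235*M[:,1]) for k in(-1,1)]
c=proj(n,[t[0],t[1],.119]); k=5; a,b=int(c[0])-75,int(c[1])-70
x=cv2.resize(p[b:b+115,a:a+150],None,fx=k,fy=k,interpolation=cv2.INTER_CUBIC)
for u,v in q+[c]: cv2.drawMarker(x,(int((u-a+.5)*k),int((v-b+.5)*k)),(0,0,255),0,15,1)
cv2.imwrite("pics/y2.png",x)
E
```

```text
time: 18.6
tool_pos: [0.5024, 0.2732, 0.1501]
tcp_rot: [2.003, 0.402, -2.005]
wrist_force: [0.5, 0.8, -0.2]
width: 0.544
[0.50237715 0.27322514 0.15010523] 0.5441247489403453
```

View pics/y2.png

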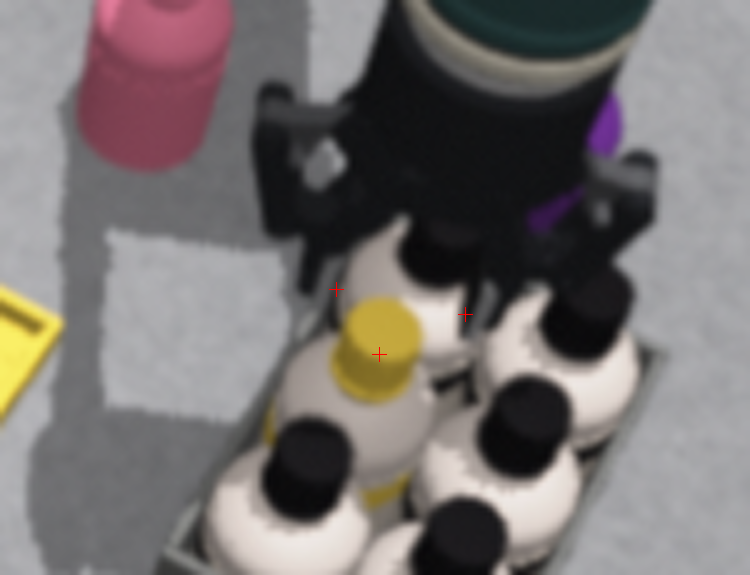

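The marks line up with the fingertips and the cap to about 1 px. The fingers go through the free gaps next to the black caps, so I descend.

```bash
python3 -m creep '[[115,[0,0,-8],0],[115,[0,0,-10],0],[115,[0,0,-8],0],[115,[0,0,-4],0],[115,[0,0,0],0],[115,[0,0,0],0],[115,[0,0,0],0],[115,[0,0,0],0]]'
python3 -m creep '[[115,[0,0,-6],0],[115,[0,0,-6],0],[115,[0,0,-4],0],[115,[0,0,-1.5],0],[115,[0,0,0],0],[115,[0,0,0],0],[115,[0,0,0],0],[115,[0,0,0],0]]'
python3 - <<'E'
from h import *
s=read_state(); print(s['tool_pos'],s['wrist_force'])
p,d=read_camera("scene"); cv2.imwrite("pics/y3.png",cv2.resize(p[180:330,340:510],None,fx=4,fy=4))
E
```

```text
time: 19.32
tool_pos: [0.5026, 0.2733, 0.1206]
tcp_rot: [2.005, 0.402, -2.003]
wrist_force: [-0.2, 0.4, 0.1]
width: 0.547
time: 19.98
tool_pos: [0.5025, 0.2733, 0.103]
tcp_rot: [2.005, 0.402, -2.004]
wrist_force: [0.3, 0.4, 0.4]
width: 0.548
[0.50248693 0.27333314 0.10296381] [0.28179732 0.36481859 0.39711657]
```

View pics/y3.png

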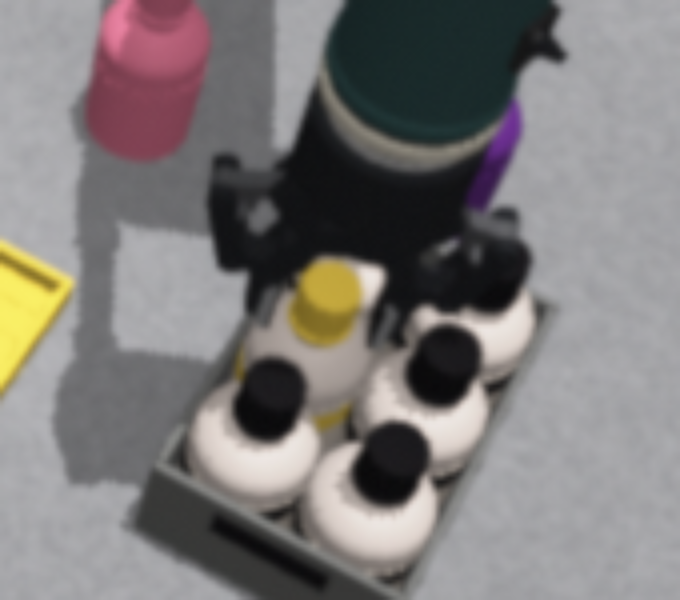

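The fingers straddle the yellow cap with no contact force. I close and lift straight up.

```bash
python3 -m creep '[[170,[0,0,0],0],[200,[0,0,0],0],[255,[0,0,0],0],[255,[0,0,0],0],[255,[0,0,0],0],[255,[0,0,0],0],[255,[0,0,0],0],[255,[0,0,0],0]]' 50
python3 -m creep '[[255,[0,0,2],0],[255,[0,0,4],0],[255,[0,0,6],0],[255,[0,0,8],0],[255,[0,0,10],0],[255,[0,0,12],0],[255,[0,0,12],0],[255,[0,0,12],0]]'
python3 -m creep '[[255,[0,0,12],0],[255,[0,0,12],0],[255,[0,0,12],0],[255,[0,0,10],0],[255,[0,0,8],0],[255,[0,0,4],0],[255,[0,0,0],0],[255,[0,0,0],0]]'
python3 - <<'E'
from h import *
s=read_state(); print(s['tool_pos'],s['wrist_force'],s['width'])
p,d=read_camera("scene"); cv2.imwrite("pics/y4.png",cv2.resize(p[130:340,310:530],None,fx=2.8,fy=2.8))
E
```

```text
time: 20.7
tool_pos: [0.5025, 0.2736, 0.1031]
tcp_rot: [2.005, 0.403, -2.004]
wrist_force: [-1.9, 2.6, 3.8]
width: 0.325
time: 21.37
tool_pos: [0.5024, 0.2729, 0.1705]
tcp_rot: [2.004, 0.401, -2.003]
wrist_force: [-0.1, 1.0, -3.8]
width: 0.321
time: 22.03
tool_pos: [0.5022, 0.2731, 0.2265]
tcp_rot: [2.004, 0.402, -2.004]
wrist_force: [-0.4, 0.3, -4.5]
width: 0.328
[0.50215464 0.2730754  0.22653068] [-0.37971754  0.31622955 -4.48485854] 0.3275813745845918
```

View pics/y4.png

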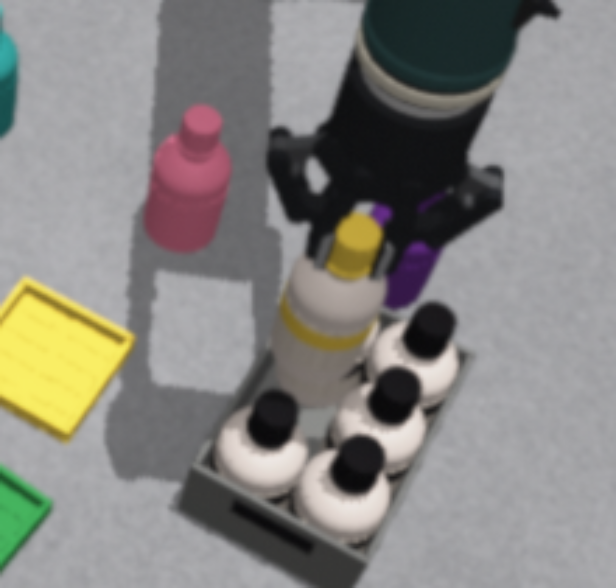

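The yellow bottle is out upright and the spares are still standing. I move −y clear of the crate, then to the yellow tray (.553, .098).

```bash
python3 -m creep '[[255,[0,-6,0],0],[255,[0,-14,0],0],[255,[0,-22,0],0],[255,[0,-24,0],0],[255,[4,-22,-5],0],[255,[8,-22,-10],0],[255,[10,-22,-12],0],[255,[10,-18,-12],0]]'
python3 -m creep '[[255,[9,-13,-12],0],[255,[6,-8,-12],0],[255,[4,-4,-12],0],[255,[0,0,-12],0],[255,[0,0,-12],0],[255,[0,0,-8],0],[255,[0,0,-5],0],[255,[0,0,-3],0]]'
python3 -m creep '[[255,[0,0,-1],0],[255,[0,0,0],0],[255,[0,0,0],0],[255,[0,0,0],0],[255,[0,0,0],0],[255,[0,0,0],0],[255,[0,0,0],0],[255,[0,0,0],0]]'
python3 - <<'E'
from h import *
s=read_state(); print(s['tool_pos'],s['wrist_force'],s['width'])
p,d=read_camera("scene"); cv2.imwrite("pics/y5.png",cv2.resize(p[130:350,200:500],None,fx=2.6,fy=2.6))
E
```

```text
time: 22.75
tool_pos: [0.534, 0.1204, 0.1871]
tcp_rot: [2.004, 0.4, -2.004]
wrist_force: [0.9, 0.7, -2.5]
width: 0.324
time: 23.42
tool_pos: [0.5523, 0.0989, 0.1105]
tcp_rot: [2.002, 0.403, -2.005]
wrist_force: [-0.2, 0.5, -2.7]
width: 0.322
time: 24.08
tool_pos: [0.5533, 0.0982, 0.1108]
tcp_rot: [2.004, 0.402, -2.004]
wrist_force: [0.2, -1.0, -3.3]
width: 0.327
[0.55329983 0.09815395 0.11081993] [ 0.17142087 -0.97022792 -3.28392607] 0.32717962998241606
```

View pics/y5.png

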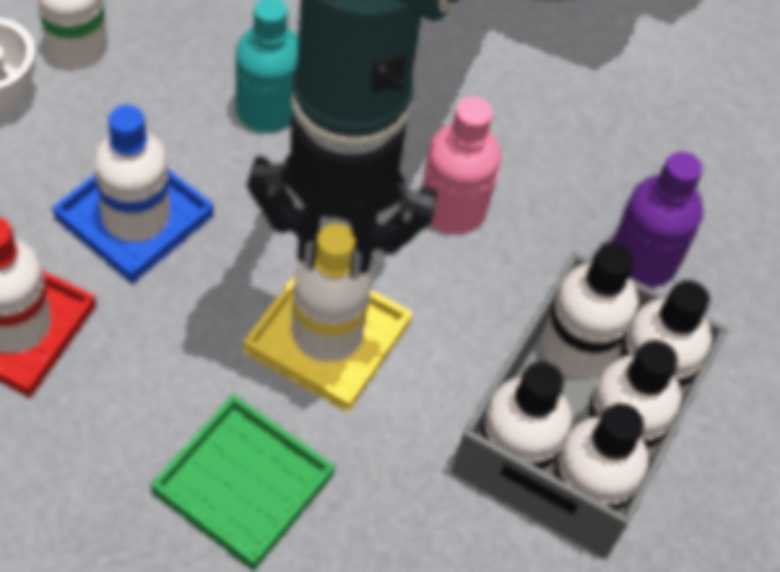

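```bash
python3 -m creep '[[255,[0,0,-1],0],[255,[0,0,-1],0],[255,[0,0,-1],0],[255,[0,0,0],0],[255,[0,0,-0.5],0],[255,[0,0,0],0],[255,[0,0,-0.5],0],[255,[0,0,0],0]]'
python3 -m creep '[[255,[0,0,-0.5],0],[255,[0,0,0],0],[255,[0,0,0],0],[255,[0,0,-0.5],0],[255,[0,0,0],0],[255,[0,0,0],0],[255,[0,0,0],0],[255,[0,0,0],0]]'
```

```text
time: 24.8
tool_pos: [0.5532, 0.0982, 0.1066]
tcp_rot: [2.004, 0.402, -2.004]
wrist_force: [0.7, 0.4, -2.6]
width: 0.32
time: 25.47
tool_pos: [0.5535, 0.0983, 0.1061]
tcp_rot: [2.005, 0.402, -2.004]
wrist_force: [0.0, 0.8, 0.6]
width: 0.326
```

Yellow is on the floor. I release and head to green, (.426, −.276).

```bash
python3 -m creep '[[200,[0,0,0],0],[100,[0,0,0],0],[0,[0,0,0],0],[0,[0,0,0],0],[0,[0,0,0],0],[0,[0,0,0],0],[0,[0,0,10],0],[0,[0,0,25],0]]'
python3 -m creep '[[0,[0,0,35],0],[0,[0,0,30],0],[0,[0,0,20],0],[0,[-3,-10,0],0],[0,[-8,-24,0],0],[0,[-11,-33,0],0],[0,[-12,-35,0],0],[0,[-12,-35,0],0]]'
python3 -m creep '[[0,[-12,-35,0],0],[0,[-12,-35,0],0],[0,[-12,-35,0],0],[0,[-12,-35,0],0],[0,[-11,-33,0],0],[0,[-10,-30,0],0],[0,[-8,-22,0],0],[0,[-4,-12,0],0]]'
python3 - <<'E'
from m import *
s=read_state(); print(s['tool_pos'],s['wrist_force'],s['width'],s['q'].round(2))
p,d=read_camera("scene"); cv2.imwrite("pics/g1.png",cv2.resize(p[60:350,120:500],None,fx=2,fy=2))
for c in('green','yellow'):
  for st,ce,m in comps(p,c): 
    if st[4]<350: print(c,st[4],ce.round(1),onplane('scene',*ce,.119).round(4))
E
```

```text
time: 26.13
tool_pos: [0.5501, 0.0977, 0.1376]
tcp_rot: [1.996, 0.402, -2.012]
wrist_force: [0.2, -0.7, -0.9]
width: 1.002
time: 26.8
tool_pos: [0.5062, -0.0399, 0.2256]
tcp_rot: [2.003, 0.403, -2.004]
wrist_force: [0.6, -1.0, -0.5]
width: 0.999
time: 27.47
tool_pos: [0.4246, -0.2782, 0.2256]
tcp_rot: [2.005, 0.399, -2.006]
wrist_force: [-0.5, -0.2, -0.7]
width: 1.002
[ 0.42462716 -0.27822351  0.22558038] [-0.4665254  -0.15975357 -0.74896421] 1.0015815347572619 [-0.63 -0.05  1.96 -0.    1.23  0.55]
green 153 [224.4 113.4] [ 0.4256 -0.2766  0.119 ]
green 53 [227.7 140.7] [ 0.4878 -0.2137  0.119 ]
yellow 255 [328.8 227.6] [0.5502 0.0962 0.119 ]
```

View pics/g1.png

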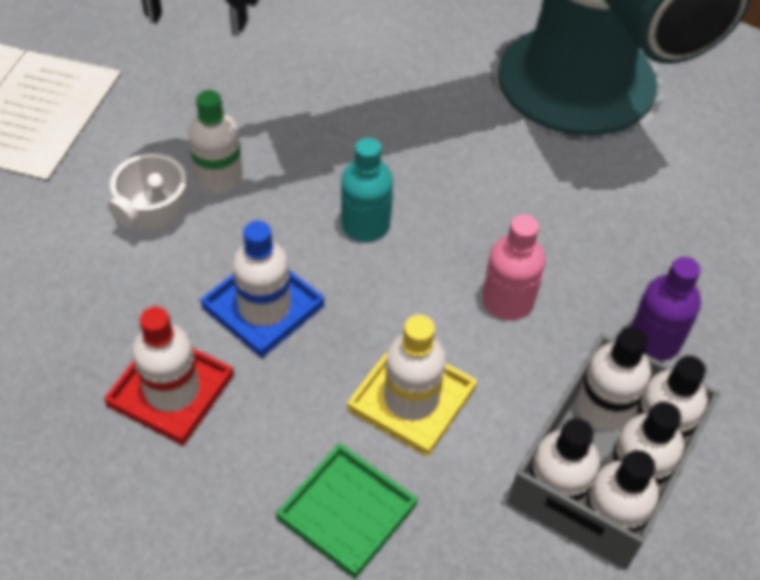

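Red, blue and yellow stand in their trays. I descend on green.

```bash
python3 -m creep '[[0,[1.5,1.5,-15],0],[0,[0,0,-25],0],[0,[0,0,-25],0],[0,[0,0,-25],0],[0,[0,0,-18],0],[0,[0,0,-10],0],[0,[0,0,-5],0],[0,[0,0,0],0]]'
python3 -m creep '[[0,[0,0,0],0],[120,[0,0,0],0],[200,[0,0,0],0],[255,[0,0,0],0],[255,[0,0,0],0],[255,[0,0,0],0],[255,[0,0,0],0],[255,[0,0,0],0]]' 50
python3 -m creep '[[255,[0,0,2],0],[255,[0,0,5],0],[255,[0,0,12],0],[255,[0,0,20],0],[255,[0,0,25],0],[255,[0,0,25],0],[255,[0,0,20],0],[255,[0,0,10],0]]'
python3 - <<'E'
from m import *
s=read_state(); print(s['tool_pos'],s['wrist_force'],s['width'])
p,d=read_camera("scene"); cv2.imwrite("pics/g2.png",cv2.resize(p[20:220,100:400],None,fx=2.6,fy=2.6))
E
```

```text
time: 28.18
tool_pos: [0.4274, -0.2733, 0.1018]
tcp_rot: [2.003, 0.404, -2.006]
wrist_force: [0.2, -0.7, -0.2]
width: 1.0
time: 28.85
tool_pos: [0.4283, -0.2748, 0.1034]
tcp_rot: [2.005, 0.401, -2.003]
wrist_force: [-0.4, -0.4, 3.8]
width: 0.325
time: 29.52
tool_pos: [0.429, -0.2752, 0.2257]
tcp_rot: [2.006, 0.398, -1.999]
wrist_force: [0.2, -0.8, -1.5]
width: 0.329
[ 0.42899153 -0.27519059  0.22569541] [ 0.18225921 -0.76269216 -1.46193251] 0.3294700908399675
```

View pics/g2.png

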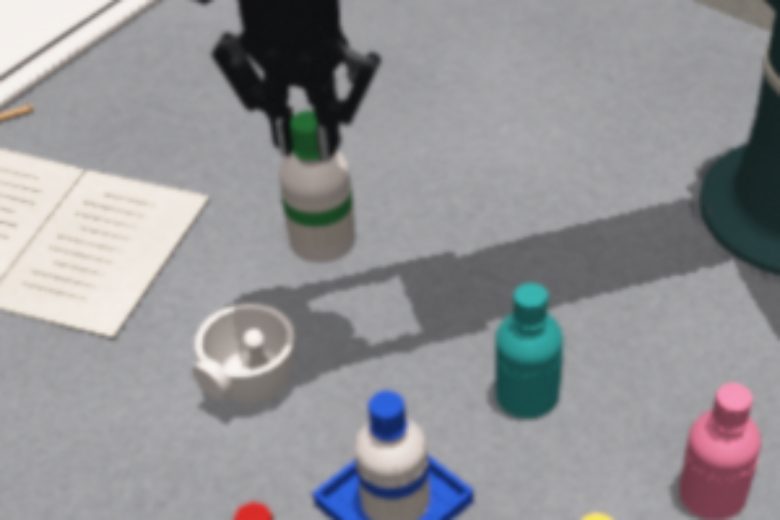

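The straight line to the green tray crosses above the blue bottle, so I raise green until its base is at about 0.2 m before crossing.

```bash
python3 -m creep '[[255,[0,0,15],0],[255,[0,0,25],0],[255,[0,0,25],0],[255,[0,0,15],0],[255,[4,6,0],0],[255,[9,13,0],0],[255,[14,20,0],0],[255,[17,25,0],0]]'
python3 -m creep '[[255,[18,26,0],0],[255,[18,26,0],0],[255,[18,26,0],0],[255,[18,26,0],0],[255,[18,26,0],0],[255,[18,26,0],0],[255,[18,26,0],0],[255,[18,26,0],0]]'
python3 -m creep '[[255,[18,26,0],0],[255,[18,26,0],0],[255,[18,26,0],0],[255,[13,20,0],0],[255,[9,13,0],0],[255,[4,7,0],0],[255,[0,0,0],0],[255,[0,0,0],0]]'
```

```text
time: 30.23
tool_pos: [0.4709, -0.2097, 0.2993]
tcp_rot: [2.003, 0.402, -2.009]
wrist_force: [-0.3, -1.1, -2.7]
width: 0.325
time: 30.9
tool_pos: [0.6153, -0.0002, 0.2987]
tcp_rot: [2.001, 0.403, -2.008]
wrist_force: [1.3, -0.1, -2.3]
width: 0.325
time: 31.57
tool_pos: [0.6948, 0.1157, 0.2997]
tcp_rot: [2.0, 0.402, -2.007]
wrist_force: [-0.2, 0.2, -2.1]
width: 0.323
```

```bash
python3 -m creep '[[255,[3,2,-10],0],[255,[0,0,-20],0],[255,[0,0,-25],0],[255,[0,0,-25],0],[255,[0,0,-25],0],[255,[0,0,-20],0],[255,[0,0,-15],0],[255,[0,0,-10],0]]'
python3 -m creep '[[255,[0,0,-10],0],[255,[0,0,-10],0],[255,[0,0,-8],0],[255,[0,0,-6],0],[255,[0,0,-3],0],[255,[0,0,0],0],[255,[0,0,0],0],[255,[0,0,0],0]]'
python3 - <<'E'
from m import *
s=read_state(); print(s['tool_pos'],s['wrist_force'],s['width'])
p,d=read_camera("scene"); cv2.imwrite("pics/g3.png",cv2.resize(p[170:370,180:440],None,fx=3,fy=3))
E
```

```text
time: 32.23
tool_pos: [0.6971, 0.1164, 0.1488]
tcp_rot: [2.001, 0.401, -2.009]
wrist_force: [0.5, 0.3, -1.8]
width: 0.323
time: 32.9
tool_pos: [0.6993, 0.1178, 0.1155]
tcp_rot: [2.005, 0.402, -2.003]
wrist_force: [0.2, -0.2, -1.6]
width: 0.323
[0.69932554 0.11784802 0.11551488] [ 0.22025701 -0.20678139 -1.55185626] 0.32348354761339315
```

View pics/g3.png

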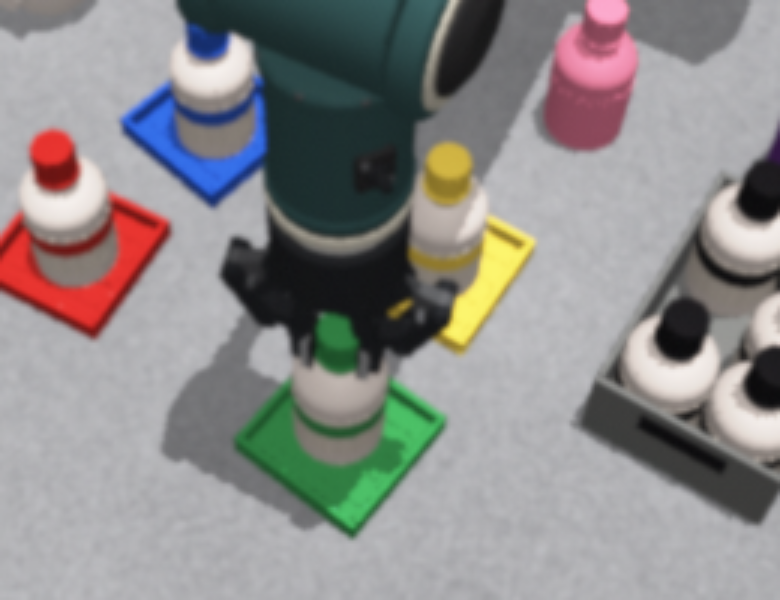

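```bash
python3 -m creep '[[255,[0,0,-3],0],[255,[0,0,-2],0],[255,[0,0,-1],0],[255,[0,0,0],0],[255,[0,0,-1],0],[255,[0,0,0],0],[255,[0,0,-1],0],[255,[0,0,0],0]]'
python3 -m creep '[[255,[0,0,-0.5],0],[255,[0,0,0],0],[255,[0,0,0],0],[255,[0,0,-0.5],0],[255,[0,0,0],0],[255,[0,0,0],0],[255,[0,0,0],0],[255,[0,0,0],0]]'
```

```text
time: 33.62
tool_pos: [0.6987, 0.1177, 0.1065]
tcp_rot: [2.004, 0.402, -2.004]
wrist_force: [-0.6, 0.1, -1.5]
width: 0.321
time: 34.28
tool_pos: [0.6991, 0.1177, 0.1065]
tcp_rot: [2.005, 0.402, -2.003]
wrist_force: [-1.4, -0.4, 4.9]
width: 0.323
```

Contact at .1065, as expected. I release and back off upward.

```bash
python3 -m creep '[[200,[0,0,0],0],[100,[0,0,0],0],[0,[0,0,0],0],[0,[0,0,0],0],[0,[0,0,0],0],[0,[0,0,0],0],[0,[0,0,10],0],[0,[0,0,25],0]]'
python3 -m creep '[[0,[0,0,35],0],[0,[0,0,35],0],[0,[0,0,30],0],[0,[0,30,20],0],[0,[0,35,0],0],[0,[0,35,0],0],[0,[0,35,0],0],[0,[0,35,0],0]]'
python3 -m creep '[[0,[0,30,0],0],[0,[0,20,0],0],[0,[0,10,0],0],[0,[0,0,0],0],[0,[0,0,0],0],[0,[0,0,0],0],[0,[0,0,0],0],[0,[0,0,0],0]]'
python3 - <<'E'
from m import *
P0=cv2.imread("pics/top0.png")
for n in("scene","top"):
    p,d=read_camera(n); cv2.imwrite(f"pics/f_{n}.png",p); W=topz(n,d)
    for col in HUE:
        for st,c,m in comps(p,col):
            if st[4]<350 and (W[m][:,2]>.126).sum()>25: print(n,col,c.round(1),onplane(n,*c,.119)[:2].round(4),'ztop',np.median(W[m][:,2]).round(3))
    if n=='top':
        sl=np.s_[180:235,400:470]; print('mortar diff',cv2.absdiff(p,P0)[180:232,412:462].mean())
E
```

```text
time: 34.95
tool_pos: [0.6954, 0.1173, 0.1364]
tcp_rot: [1.995, 0.403, -2.013]
wrist_force: [0.0, -0.6, -0.3]
width: 1.001
time: 35.62
tool_pos: [0.6988, 0.2891, 0.2622]
tcp_rot: [2.006, 0.402, -2.003]
wrist_force: [0.3, -0.9, -0.3]
width: 1.005
time: 36.28
tool_pos: [0.6992, 0.3459, 0.261]
tcp_rot: [2.005, 0.4, -2.005]
wrist_force: [0.7, -0.4, -0.8]
width: 0.996
scene red [197.7 222.8] [ 0.6926 -0.1185] ztop 0.131
scene blue [248.5 179.4] [ 0.5474 -0.1066] ztop 0.131
scene yellow [328.8 227.7] [0.5504 0.0962] ztop 0.131
scene green [292.6 285.5] [0.6942 0.1135] ztop 0.132
top blue [340.6 185. ] [ 0.5459 -0.1053] ztop 0.136
top yellow [233.1 183.3] [0.5482 0.0971] ztop 0.136
mortar diff 6.342307692307692
```

View pics/f_scene.png

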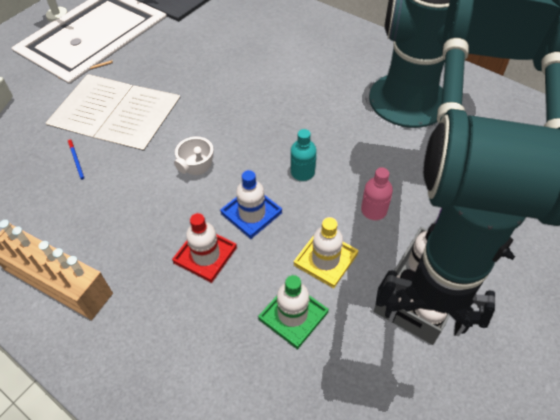

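View pics/f_top.png

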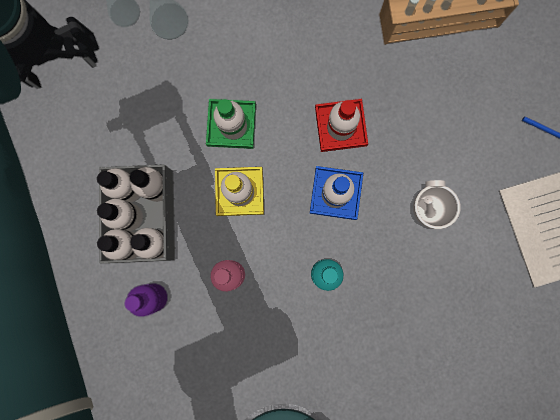

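Both views show all four bottles upright, each inside its own tray: scene caps at (198,223) red, (249,179) blue, (329,228) yellow and (293,286) green. The mortar is still at about (437,207) in the top view, the five spares are standing, and the gripper is clear.

```bash
python3 -c "
from workcell import *
print(read_state()['time']); print(finish_job())"
```

```text
36.3833
the job is handed in; nothing more can be done
None
```

I stood the red, blue, yellow and green bottles, in that order, each in the tray of its own colour, and handed the job in at 36.4 s. Yellow was the one packed in the stock crate. I lowered each bottle in 0.5–1 mm steps until the wrist force showed contact (at most about 5 N) before releasing it.

**Final checks:** both cameras show the four bottles upright inside their trays. Cap tops in the scene view's depth read 131–132 mm, roughly standing height. The mortar is at the same pixels as at the start, the five black-capped spares are standing, and the pink, turquoise and purple look-alikes were not touched.

**Disagreements:**
- The two cameras differed by about 4–5 mm in x, and the scene view read about 2 mm off the arm's own position. I corrected for this when gripping.
- In the last check, the colour and depth filter found only the blue and yellow caps in the top view. I confirmed red and green there by eye.
- The picture difference over the mortar was small but not zero (about 6 of 255). I put that down to the two neighbouring bottles no longer being there.

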